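Funnel in the jar, knobs gathered at the tote's gate

TASK

Take the funnel from its wooden holder, set it fully home and upright in the neck of the white jar, and let go. Then lift the tote by its handle bar and tilt it about 30 degrees, gate corner lowest, until all four loose knobs have slid together at the gate and the chute's tip is close above the funnel's mouth without touching it. Finish still holding the tote there, motionless and clear of everything, ready for me to pull the gate, with the other things on the bench left alone.

Things in the scene. Friction and masses are not known exactly. Their poses are not given: they have to be found in the camera images.
- funnel_band (a point): Steel funnel, 68 mm high, standing upright in the wooden holder at the start; this point is on its axis at mid-height of its upright cylindrical rim band (outside diameter 60 mm, 24 mm high), the place to grip it; z along its axis, up. Below the band (from 12 mm below this point) a cone narrows over 16 mm of height to 34 mm diameter, then a stem 28 mm long tapers to 28 mm at its foot, 56 mm below this point. 0.07 kg.
- funnel_mouth (a point): Centre of the funnel's top opening (54 mm inside), 12 mm above the middle of the band. Seated in the jar it is about 36 mm above the jar's mouth.
- jar_mouth (a point): White plastic jar standing on the bench, loose, 85 mm high, body 76 mm across, narrowing from 58 mm up to a neck 49 mm outside and 41 mm inside; this point is the centre of the mouth, 85 mm above the bench; z up. The funnel's stem goes in and its cone comes to rest on the rim.
- stand: Square wooden holder fixed to the bench, 72 x 72 mm, 45 mm high, with a square opening 41 mm wide through its middle, in which the funnel hangs by its cone at the start; origin at the centre of its underside.
- tote: Loose grey plastic tote, 140 mm (its x) by 190 mm (its y), walls 42 mm high and 4 mm thick, floor 4 mm thick, slippery inside, about 0.35 kg; origin at the centre of its underside, z up. The corner at +x +y is cut off at 45 degrees by an aluminium gate plate 45 mm wide and 60 mm high, shut and fixed; outside the gate the floor runs on as a pouring chute to the corner's tip, with 14 mm cheeks.
- tote_bar (a point): Centre of the tote's straight black handle bar, 80 mm above its underside over its middle: square, 18 by 18 mm, running along the tote's y over its full length, with a post at each end. Axes are the tote's.
- tote_gate (a point): Middle of the foot of the gate's inner face, on the tote's floor: at (51, 76, 4) mm in the tote's frame.
- tote_tip (a point): Tip of the pouring chute, on the floor at the corner outside the gate: at (68, 93, 4) mm in the tote's frame.
- table: Plank work bench, top at height 0.
- knob1_mid (a point): Loose black control knob with a white pointer mark, in the tote, 17 mm across, 14 mm high, 12 g; this point is its centre.
- knob2_mid (a point): Loose black control knob with a white pointer mark, in the tote, 17 mm across, 14 mm high, 12 g; this point is its centre.
- knob3_mid (a point): Loose black control knob with a white pointer mark, in the tote, 17 mm across, 14 mm high, 12 g; this point is its centre.
- knob4_mid (a point): Loose black control knob with a white pointer mark, in the tote, 17 mm across, 14 mm high, 12 g; this point is its centre.
- plug: Bystander, to be left alone: black and steel jack plug, 65 mm long, 18 mm high; origin under its middle.
- pedal: Bystander, to be left alone: red effect pedal, 110 x 65 mm, 47 mm high; origin under its middle.
- tape: Bystander, to be left alone: roll of black tape, 100 mm across, 48 mm high; origin under its middle.
- case: Bystander, to be left alone: blue zip case, 90 x 150 x 40 mm; origin under its middle.
- driver: Bystander, to be left alone: screwdriver lying flat; origin under its middle.
- meter: Bystander, to be left alone: black hand meter, 130 x 75 mm, 40 mm high; origin under its middle.
There are look-alikes about, which are no part of the job. Leave any turquoise look-alike of the tote alone. Leave any green look-alike of the part that bears funnel_band alone.

How it is judged (in metres and radians):
On the way, in this order (a step that is already met when the one before it is completed fails the run):
1. the funnel sits home and upright in the jar's neck, let go (horizontal distance between funnel_mouth and jar_mouth below 0.006 m and z of funnel_mouth in the frame of jar_mouth between 0.028 and 0.042 m and angle between funnel_mouth's own z axis and vertical below 0.12 rad and angle between jar_mouth's own z axis and vertical below 0.08 rad and height (world z) of jar_mouth below 0.092 m and contact force between the fingers and funnel below 0.3 N), for 0.2 s.
2. the tote is lifted clear of the bench (height (world z) of tote_bar above 0.11 m and contact force between tote and table below 0.3 N and contact force between the fingers and tote above 1 N), for 0.2 s.
At the end, for the whole second after the job is handed in: Funnel seated in the standing jar (6 mm, 7 deg), let go. Tote in the fingers, touching no bench, jar, funnel or holder, still, tilted 20 to 45 deg; four knobs within 55 mm of the gate's foot; chute tip within 25 mm of the funnel's axis, 4 to 70 mm above its mouth (all of step 1 and distance between each of knob1_mid, knob2_mid, knob3_mid, knob4_mid and tote_gate below 0.055 m and angle between tote's own z axis and vertical between 0.35 and 0.8 rad and horizontal distance between tote_tip and funnel_mouth below 0.025 m and z of tote_tip in the frame of funnel_mouth between 0.004 and 0.07 m and contact force between the fingers and tote above 1 N and contact force between tote and table below 0.3 N and contact force between tote and jar below 0.3 N and contact force between tote and funnel below 0.3 N and contact force between tote and stand below 0.3 N and linear speed of tote below 0.03 m/s and angular speed of tote below 0.15 rad/s); the arm keeps its last pose, push and grip.
It fails at once if a bystander (plug, pedal, tape, case, screwdriver or meter) is moved by more than 30 mm (distance of any of plug, pedal, tape, case, driver, meter from where it was at the start of the episode above 0.03 m).
It also fails if it takes over 59 s, if anything falls off the work surface, if the arm or the gripper's body presses on something with over 40 N, if the wrist force passes 120 N, or if a joint passes its speed limit or range.

ROBOT

A 6-joint arm with a two-finger parallel gripper is mounted at the origin on the work surface. World frame = base frame: x ahead of the robot, y to its left, z up, the work surface at z = 0. Lengths are in m, angles in degrees, forces in N, time in s.
With the tool pointing down it reaches from about 0.4 to 0.825 m from the base axis. Payload 7 kg.
Tool frame: the origin (TCP) lies midway between the tips of the shut fingers; the grasp point (between the pads) lies 19 mm behind it; z points along the fingers, y is the direction in which the jaws open and shut (so a half turn about z gives the same grasp; the last joint's range is limited). The gripper opens to 88 mm and grips with 3 to 60 N. Pads are 19 mm wide; open, the fingers measure 130 mm over their backs; the gripper's body (78 mm by 193 mm) begins 47 mm behind the grasp point.
Start: joints at [87.84, 20.546, 0.682, 0, -70.136, -16.507], TCP at [0.216, 0.639, 0.227] pointing down, gripper open.
Joint ranges: [-176.03, 176.03], [-82.01, 121.73], [-58.28, 71.71], [-173.87, 95.51], [-174.79, -0.11], [-173.66, 173.66]. Speed limits (degrees/s): [136.94, 136.94, 172.46, 180, 180, 180].

INTERFACE

Orientations are given as a 3x3 rotation matrix whose columns are the frame's x, y, z axes.
In Python, from rig import robot gives the robot as it stands. Calls block until the motion is done:
- robot.goto(position, orientation): joint-space move of the TCP to a pose.
- robot.servo_line(position, ori=None, speed=0.15): straight line of the TCP; ori=None keeps the orientation; speed is the mean speed in m/s.
- robot.movej(angles): joint-space move.
- robot.move_gripper(opening): opening from 0.0 (shut) to 1.0 (fully open); the grip force is fixed at half the most; returns when the fingers have stopped.
- robot.dwell(seconds).
- robot.ik(position, orientation): joint angles nearest the present ones, or None.
- robot.grab_frame(name): name is "scene" or "top" or "wrist"; returns (picture, depth): 400x640x3 uint8, red, green, blue; 400x640 float32, m along the optical axis (not along the pixel's ray), 0 where there is no reading.
- robot.camera_info(name): a dict with "vfov" (degrees; the focal length in pixels is half the picture's height over the tangent of half this angle, whatever the lens; pixels are square), "cx", "cy" (the principal point, pixels), "k1" (the pictures are not rectified: a ray, as slopes to the right and down, at radius r is drawn at 1 + k1 r^2 times it, then the intrinsics apply), "view" (4x4, takes a point from world to camera coordinates); the wrist camera has in their place "T_tool_cam" (4x4, takes a point from camera to tool coordinates, whose origin is the TCP and whose axes are the flange's). Camera axes: x right, y down, z forward; pixel columns grow to the right and rows downward; lengths in m; the calibration is good to about 2 mm. A picture is of the moment at which its call begins: read the wrist's pose just before it. camera_info takes no time and is no camera call.
A pose or a line that the arm cannot do raises robot.Unreachable and nothing moves.
- robot.job_done(): hands the job in, once; it reports no verdict.
Readings, each from a call of its own:
- robot.read_t(): time.
- robot.read_qpos(): joint angles.
- robot.read_qvel(): joint speeds.
- robot.read_effort(): joint torques, N m.
- robot.read_position(): TCP position.
- robot.read_tcp_rot(): TCP orientation.
- robot.read_force(): force on the tool from outside, world axes, zero at the start.
- robot.read_ft_torque(): the same for the moment, N m.
- robot.read_grip_width(): opening from 0.0 (shut) to 1.0 (fully open).
Only numpy, scipy, OpenCV 4.12 (cv2) and the standard library are available. Lean on these libraries where they do the work, as an engineer would, in place of code of your own. Each camera call takes 0.05 s, during which the arm holds its last target. There are 200 camera calls.

## Working session

There is one attempt and no reset: what is moved stays moved. The work goes in short steps, each a Python script; the robot and the scene stay as the last script left them, time stands still between calls to the robot, and variables do not carry over. Pictures are saved under pics/ and viewed, about 8 in all and at most 12, crops included, and the job is handed in when it is done.

```bash
mkdir -p pics; ls
cat > h.py <<'E'
import numpy as np, cv2
from rig import robot
def save(n,im): cv2.imwrite(f'pics/{n}.png',cv2.cvtColor(im,cv2.COLOR_RGB2BGR))
def K(i): return 200/np.tan(np.radians(i['vfov'])/2)
def T_wc(name,T=None):
    i=robot.camera_info(name)
    if name!='wrist': return np.linalg.inv(np.array(i['view']))
    if T is None:
        T=np.eye(4);T[:3,:3]=robot.read_tcp_rot();T[:3,3]=robot.read_position()
    return T@np.array(i['T_tool_cam'])
def slopes(name,uv):
    i=robot.camera_info(name);f=K(i)
    M=np.array([[f,0,i['cx']],[0,f,i['cy']],[0,0,1.]])
    return cv2.undistortPoints(np.array(uv,float).reshape(-1,1,2),M,np.array([i['k1'],0,0,0.])).reshape(-1,2)
def plane(name,uv,z,W=None):
    W=T_wc(name) if W is None else W
    s=slopes(name,uv);d=np.c_[s,np.ones(len(s))]@W[:3,:3].T;o=W[:3,3]
    return o+d*((z-o[2])/d[:,2])[:,None]
def cloud(name,dep,W=None):
    W=T_wc(name) if W is None else W
    v,u=np.mgrid[0:400,0:640];s=slopes(name,np.c_[u.ravel(),v.ravel()])
    P=np.c_[s,np.ones(len(s))]*dep.reshape(-1,1)
    P=(P@W[:3,:3].T+W[:3,3]).reshape(400,640,3);P[dep==0]=np.nan
    return P
E
python3 - <<'E'
from h import *
for n in('scene','top'):
    im,d=robot.grab_frame(n);save(n,im);np.savez(n,im=im,d=d)
    i=robot.camera_info(n);print(n,i['vfov'],i['cx'],i['cy'],i['k1'],T_wc(n).round(3).tolist(),(d>0).mean())
print(robot.camera_info('wrist'),robot.read_t(),robot.read_tcp_rot())
E
```

```text
pics
scene 50.36136333014348 320.2200283963829 195.38070913033667 -0.08848904463355062 [[-0.879, 0.328, -0.345, 0.847], [0.476, 0.608, -0.635, 0.656], [0.002, -0.723, -0.691, 0.785], [0.0, 0.0, 0.0, 1.0]] 0.99621484375
top 49.51362999380646 329.73075695604024 199.5783748484539 -0.04630650382429633 [[-0.008, -0.992, 0.128, 0.36], [-1.0, 0.007, -0.012, 0.004], [0.011, -0.128, -0.992, 1.188], [0.0, 0.0, 0.0, 1.0]] 0.99603125
{'vfov': 61.20530559198897, 'cx': 321.2565427246112, 'cy': 199.0555539984602, 'k1': -0.056608543062613266, 'T_tool_cam': array([[-8.57684503e-04, -9.57789097e-01, -2.87470539e-01,
         7.74796599e-02],
       [ 9.99999279e-01, -5.79852813e-04, -1.05161101e-03,
         2.58554658e-04],
       [ 8.40530957e-04, -2.87471233e-01,  9.57788903e-01,
        -1.58725482e-01],
       [ 0.00000000e+00,  0.00000000e+00,  0.00000000e+00,
         1.00000000e+00]])} 0.1 [[ 9.47342664e-01 -3.20221376e-01 -3.83555478e-04]
 [-3.20221590e-01 -9.47341562e-01 -1.44846284e-03]
 [ 1.00470718e-04  1.49501339e-03 -9.99998877e-01]]
```

View pics/top.png

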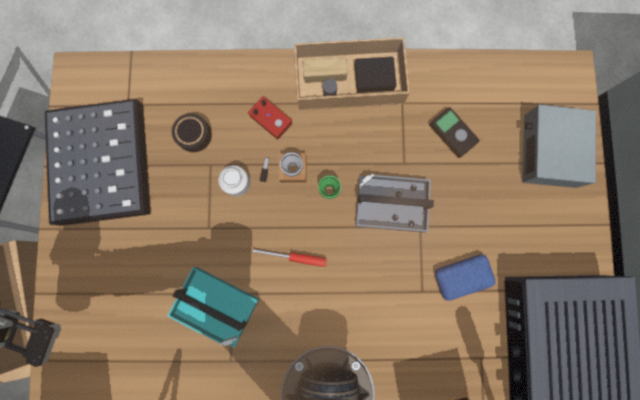

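View pics/scene.png

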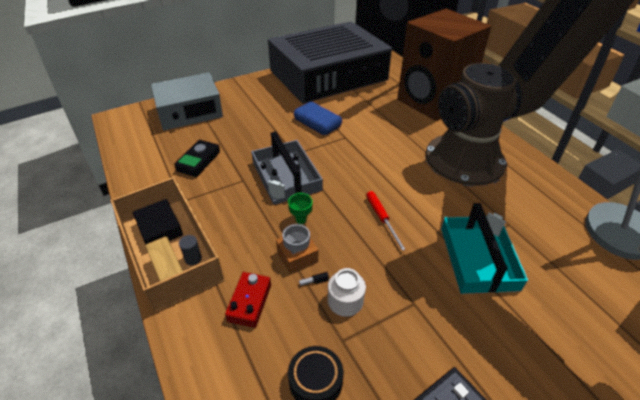

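Top view candidates: the grey funnel in the wooden stand is at (291,163), and the green look-alike at (329,187) is not it. The grey tote is at (394,203) with its gate corner at upper left (365,182), and the turquoise look-alike at (213,305) is not it. The white jar is at (233,179). Next I'll measure them from the depth of both views.

Run:
```python
from h import *
z=np.load('top.npz');P=cloud('top',z['d']);im=z['im']
z2=np.load('scene.npz');P2=cloud('scene',z2['d'])
def rep(n,c,r,zs):
    for nm,Q in(('top',P),('scene',P2)):
        for lo,hi in zs:
            m=(np.hypot(Q[...,0]-c[0],Q[...,1]-c[1])<r)&(Q[...,2]>lo)&(Q[...,2]<hi)
            q=Q[m]
            if len(q)>3:
                cc,rr=cv2.minEnclosingCircle(q[:,:2].astype(np.float32))
                print(n,nm,lo,len(q),'circ',np.round(cc,4),round(rr,4),'zmed',q[:,2].mean().round(4),'zmax',q[:,2].max().round(4))
for n,uv,h in(('funnel',(291,163),.08),('jar',(233,179),.085),('green',(329,187),.08)):
    c=plane('top',[uv],h)[0];print(n,c.round(3))
    rep(n,c,.045,[(.03,.055),(.068,.1)])
m=np.zeros((400,640),bool);m[165:235,350:440]=1
m&=(P[...,2]>.065)&(P[...,2]<.11);q=P[m];print('bar',len(q),cv2.minAreaRect(q[:,:2].astype(np.float32)),np.median(q[:,2]))
m=np.zeros((400,640),bool);m[165:235,350:440]=1
m&=(P[...,2]>.03)&(P[...,2]<.06);q=P[m];print('rim',len(q),cv2.minAreaRect(q[:,:2].astype(np.float32)))
a=cv2.resize(im[135:245,205:445],None,fx=3.3,fy=3.3,interpolation=cv2.INTER_CUBIC);save('crop1',a)
```

```text
funnel [0.6   0.091 0.08 ]
funnel top 0.03 464 circ [0.6    0.0909] 0.0448 zmed 0.0461 zmax 0.055
funnel top 0.068 120 circ [0.5992 0.0912] 0.0302 zmed 0.0782 zmax 0.0857
funnel scene 0.03 617 circ [0.6005 0.0911] 0.0446 zmed 0.044 zmax 0.0548
funnel scene 0.068 267 circ [0.601 0.092] 0.0311 zmed 0.0758 zmax 0.0842
jar [0.558 0.24  0.085]
jar top 0.03 63 circ [0.5611 0.2461] 0.0372 zmed 0.0425 zmax 0.0547
jar top 0.068 331 circ [0.5616 0.2466] 0.0296 zmed 0.0781 zmax 0.0918
jar scene 0.03 122 circ [0.5656 0.2488] 0.037 zmed 0.0431 zmax 0.0549
jar scene 0.068 547 circ [0.5638 0.2503] 0.0294 zmed 0.0777 zmax 0.089
green [ 0.536 -0.008  0.08 ]
green top 0.03 229 circ [ 0.5385 -0.0078] 0.029 zmed 0.04 zmax 0.0548
green top 0.068 51 circ [ 0.5398 -0.0078] 0.0296 zmed 0.0697 zmax 0.0737
green scene 0.03 259 circ [ 0.5411 -0.0066] 0.0308 zmed 0.0444 zmax 0.055
green scene 0.068 53 circ [ 0.5417 -0.0066] 0.0304 zmed 0.0693 zmax 0.072
bar 579 ((0.5003413558006287, -0.17986997961997986), (0.19161979854106903, 0.018737949430942535), 84.71146392822266) 0.08958120483194709
rim 478 ((0.5005803108215332, -0.17962351441383362), (0.19161446392536163, 0.14104008674621582), 84.64939880371094)
```

View pics/crop1.png

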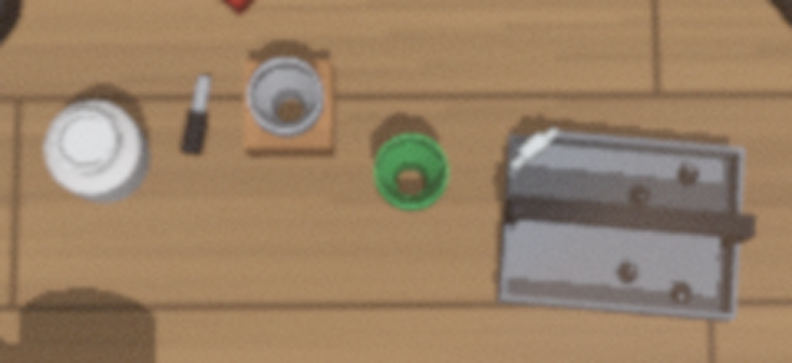

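The crop confirms the choice. The grey funnel is in the stand at crop (288,95), the jar is at (95,145), and the grey tote has its light gate at (535,148), which gives a yaw of about -5°. I'll check reach for the whole plan, then look from the wrist above the jar and funnel.

```bash
cat >> h.py <<'E'
from scipy.spatial.transform import Rotation as Ro
def down(yaw,s):  # tool for tote at yaw: jaw axis along tote x; s=+-1 half turn
    R=Ro.from_euler('z',yaw,degrees=True).as_matrix()
    return R@np.array([[0,-s,0],[-s,0,0],[0,0,-1.]])
def tilt(yaw,a):   # tote rotation, gate corner lowest
    A=Ro.from_euler('z',yaw,degrees=True)
    ax=A.apply([-1,1,0])/np.sqrt(2)
    return (Ro.from_rotvec(np.radians(a)*ax)*A).as_matrix()
E
python3 - <<'E'
from h import *
print(tilt(0,30)@[.051,.076,0])
F=np.array([.600,.0915,0]);J=np.array([.5628,.248,0]);B=np.array([.5003,-.1798,0])
for s in(1,-1):
    print('s',s)
    for n,p in(('view',[.58,.17,.3]),('fun',F+[0,0,.053]),('jar',J+[0,0,.093]),('jarup',J+[0,0,.2])):
        q=robot.ik(np.array(p),down(0,s));print(n,None if q is None else np.round(q,0))
    for y in(-5.3,):
        q=robot.ik(B+[0,0,.061],down(y,s));print('bar',q is not None and np.round(q,0))
    for y in(-45,-25,-5.3,15,35,60,90):
        Rt=tilt(y,30); tip=np.r_[J[:2],.151]; bar=tip-Rt@[.068,.093,-.076]
        Rl=Rt@Ro.from_euler('z',y,degrees=True).as_matrix().T@down(y,s)
        q=robot.ik(bar+Rl[:,2]*.019,Rl);print('tilt',y,bar.round(3),q is not None and np.round(q,0))
E
```

```text
[ 0.04249261  0.06749261 -0.04490128]
s 1
view [ 35.  12.  -2.   0. -76. -35.]
fun [ 27.  23. -20.   0. -46. -27.]
jar [ 42.  22. -17.   0. -52. -42.]
jarup [ 42.  16.  -9.   0. -65. -42.]
bar [  1.  17. -29.   0. -44.  -7.]
tilt -45 [0.502 0.23  0.274] [  33.   25.   12.  -16. -102.  -78.]
tilt -25 [0.512 0.211 0.274] [  37.   27.   11.   -9. -103.  -62.]
tilt -5.3 [0.527 0.196 0.274] [  40.   27.    8.   -0. -101.  -45.]
tilt 15 [0.548 0.187 0.274] [ 43.  26.   3.   8. -96. -30.]
tilt 35 [0.57  0.185 0.274] [ 46.  24.  -4.  16. -88. -15.]
tilt 60 [0.596 0.194 0.274] [ 49.  20. -13.  25. -77.   1.]
tilt 90 [0.618 0.218 0.274] [ 50.  14. -24.  35. -60.  20.]
s -1
view [ 35.  12.  -2.   0. -76. 145.]
fun [ 27.  23. -20.   0. -46. 153.]
jar [ 42.  22. -17.   0. -52. 138.]
jarup [ 42.  16.  -9.   0. -65. 138.]
bar [  1.  17. -29.   0. -44. 173.]
tilt -45 [0.502 0.23  0.274] [  33.   25.   12.  -16. -102.  102.]
tilt -25 [0.512 0.211 0.274] [  37.   27.   11.   -9. -103.  118.]
tilt -5.3 [0.527 0.196 0.274] [  40.   27.    8.   -0. -101.  135.]
tilt 15 [0.548 0.187 0.274] [ 43.  26.   3.   8. -96. 150.]
tilt 35 [0.57  0.185 0.274] [ 46.  24.  -4.  16. -88. 165.]
tilt 60 [0.596 0.194 0.274] False
tilt 90 [0.618 0.218 0.274] [  50.   14.  -24.   35.  -60. -160.]
```

Run:
```python
from h import *
robot.goto(np.array([.575,.17,.33]),down(0,1)); print(robot.read_t())
W=T_wc('wrist');im,d=robot.grab_frame('wrist');save('w1',im);np.savez('w1',im=im,d=d,W=W)
P=cloud('wrist',d,W)
def ring(n,c,r,lo,hi):
    m=(np.hypot(P[...,0]-c[0],P[...,1]-c[1])<r)&(P[...,2]>lo)&(P[...,2]<hi);q=P[m]
    cc,rr=cv2.minEnclosingCircle(q[:,:2].astype(np.float32));print(n,len(q),np.round(cc,4),round(rr,4),q[:,2].mean().round(4),'zmax',np.percentile(q[:,2],98).round(4))
ring('fun',(.6,.0915),.04,.07,.1)
ring('jar neck',(.563,.248),.04,.08,.1)
ring('jar body',(.563,.248),.045,.03,.1)
ring('green',(.54,-.007),.04,.06,.1)
```

```text
2.25
fun 466 [0.5988 0.0908] 0.0301 0.0798 zmax 0.0823
jar neck 402 [0.5621 0.247 ] 0.0246 0.085 zmax 0.0871
jar body 2561 [0.562  0.2469] 0.038 0.0691 zmax 0.0865
green 316 [ 0.5393 -0.0078] 0.03 0.0674 zmax 0.0702
```

View pics/w1.png

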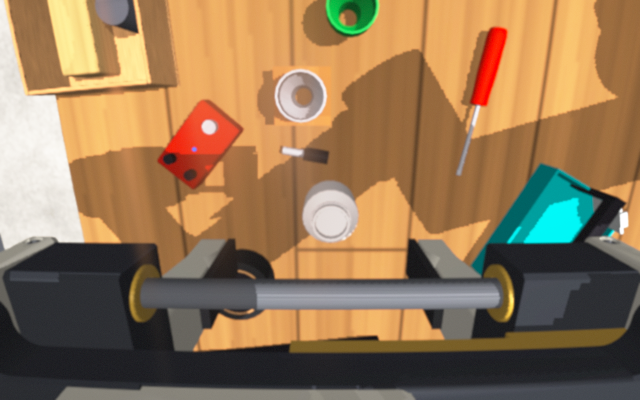

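The wrist view shows the funnel at (300,96), the jar at (330,212), and the plug between them at (305,154). The fitted radii match the nominal sizes to better than 1 mm, so I'll move the funnel now.

Run:
```python
from h import *
R=down(0,1);f=np.array([.5989,.0910,0]);j=np.array([.5621,.2470,0]);up=np.array([0,0,1.])
robot.goto(f+.13*up,R);robot.servo_line(f+.053*up,speed=.1);print(robot.read_force().round(2))
robot.move_gripper(0.0);print('grip',robot.read_grip_width()*88,robot.read_force().round(2))
robot.servo_line(f+.175*up,speed=.12);print('lifted',robot.read_grip_width()*88,robot.read_force().round(2))
robot.servo_line(j+.175*up,speed=.15)
robot.dwell(.2);f0=robot.read_force();print(f0.round(2))
W=T_wc('wrist');im,d=robot.grab_frame('wrist');save('w2',im);np.savez('w2',im=im,d=d,W=W)
print(robot.read_position().round(4),robot.read_t())
```

```text
[ 0.13 -0.61  0.07]
grip 58.34678143364122 [ 1.13 -0.63  1.3 ]
lifted 58.321378518450125 [ 0.4   0.54 -0.56]
[-0.13 -0.7  -0.16]
[0.5623 0.2464 0.1751] 7.3167
```

View pics/w2.png

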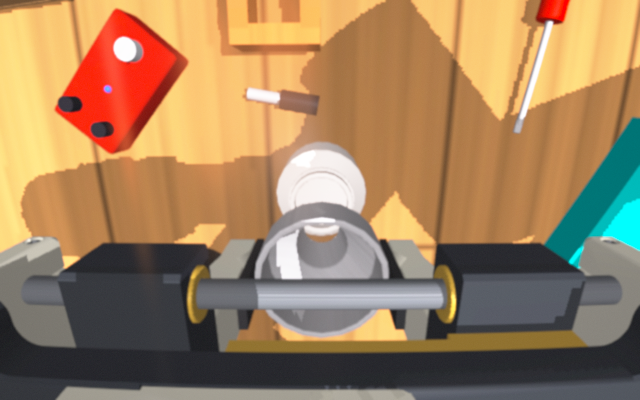

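The funnel is held between the pads, with its rim at about (322,268), and the jar is below it at (320,190). I'll check its tilt in hand from depth, then lower with force watching.

Run:
```python
from h import *
z=np.load('w2.npz');P=cloud('wrist',z['d'],z['W'])
m=(np.hypot(P[...,0]-.5621,P[...,1]-.247)<.05)&(P[...,2]>.197)&(P[...,2]<.215);m[:200]=0;m[335:]=0;m[:,:250]=0;m[:,395:]=0
q=P[m];A=np.c_[q[:,:2]-[.562,.247],np.ones(len(q))]
top=np.percentile(q[:,2],90);print(len(q),q.min(0).round(4),q.max(0).round(4),cv2.minEnclosingCircle(q[:,:2].astype(np.float32)))
r=q[q[:,1]<.225];r2=q[q[:,1]>.26];print('rim near/far z',len(r),np.percentile(r[:,2],95),len(r2),np.percentile(r2[:,2],95) if len(r2) else 0)
# lower
j=np.array([.5621,.2470,0]);up=np.array([0,0,1.])
robot.servo_line(j+.112*up,speed=.08);robot.dwell(.15);f0=robot.read_force();print(f0.round(2))
zt=.112
while zt>.085:
    zt-=.002 if zt>.098 else .001
    robot.servo_line(j+zt*up,speed=.03);f=robot.read_force()-f0
    if zt<.1: print(round(zt,3),f.round(2),robot.read_position()[2].round(4))
    if f[2]>4: break
robot.move_gripper(1.0);robot.dwell(.2);robot.servo_line(j+.2*up,speed=.15)
robot.servo_line(np.array([.562,.18,.26]),speed=.25)
W=T_wc('wrist');im,d=robot.grab_frame('wrist');save('w3',im);np.savez('w3',im=im,d=d,W=W)
P=cloud('wrist',d,W)
for lo,hi,n in((.112,.13,'rim'),(.03,.075,'jarbody'),(.1,.108,'band')):
    m=(np.hypot(P[...,0]-.562,P[...,1]-.247)<.045)&(P[...,2]>lo)&(P[...,2]<hi);q=P[m]
    cc,rr=cv2.minEnclosingCircle(q[:,:2].astype(np.float32));print(n,len(q),np.round(cc,4),round(rr,4))
    if n=='rim':
        for a,b in((0,-.02),(0,.02),(.02,0),(-.02,0)):
            s=q[((q[:,:2]-cc)@[a,b])>.02*.02];print(len(s),np.percentile(s[:,2],90).round(4) if len(s) else 0)
print(robot.read_t())
```

```text
3251 [0.5296 0.2155 0.197 ] [0.5939 0.2742 0.215 ] ((0.5617217421531677, 0.24283994734287262), 0.032851528376340866)
rim near/far z 1013 0.20356085186141773 1220 0.203228598986185
[ 0.06 -0.01 -1.27]
0.1 [-0.1  -0.54  0.27] 0.0998
0.098 [-0.19 -0.15  0.69] 0.0978
0.097 [-0.06 -0.12  1.41] 0.0969
0.096 [0.02 0.6  0.61] 0.0959
0.095 [ 0.09 -0.22  1.27] 0.0949
0.094 [-0.1   0.41  1.17] 0.094
0.093 [ 1.13 -0.25  2.4 ] 0.0933
0.092 [-0.74  0.09  7.54] 0.093
rim 875 [0.5621 0.2466] 0.0301
269 0.1215
226 0.121
175 0.1215
184 0.1214
jarbody 1589 [0.562  0.2464] 0.0378
band 357 [0.5621 0.2449] 0.0294
13.9917
```

View pics/w3.png

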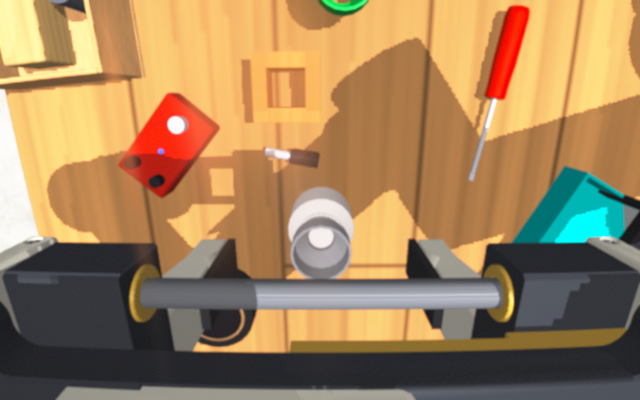

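The funnel is seated in the jar at (320,245). Its rim is level at z = 0.121 and within 1 mm of the jar's axis. Next is the tote: one wrist look to fix the bar, then grasp.

Run:
```python
from h import *
robot.goto(np.array([.5,-.20,.32]),down(-5.3,1))
W=T_wc('wrist');im,d=robot.grab_frame('wrist');save('w4',im);P=cloud('wrist',d,W)
near=(abs(P[...,0]-.5)<.13)&(abs(P[...,1]+.18)<.13)
for lo,hi in((.075,.1),(.036,.05)):
    q=P[near&(P[...,2]>lo)&(P[...,2]<hi)];print(len(q),cv2.minAreaRect(q[:,:2].astype(np.float32)),np.median(q[:,2]),q[:,:2].min(0),q[:,:2].max(0))
print(robot.read_t())
```

```text
2370 ((0.4999653697013855, -0.1807577759027481), (0.1901809275150299, 0.01764746382832527), 84.99659729003906) 0.08970235593062839 [ 0.48325486 -0.27619501] [ 0.51691718 -0.08574205]
1633 ((0.49996188282966614, -0.17944064736366272), (0.19036637246608734, 0.14082176983356476), 84.712158203125) 0.04246903212084718 [ 0.4225829 -0.2805967] [ 0.57544689 -0.07958452]
15.4917
```

View pics/w4.png

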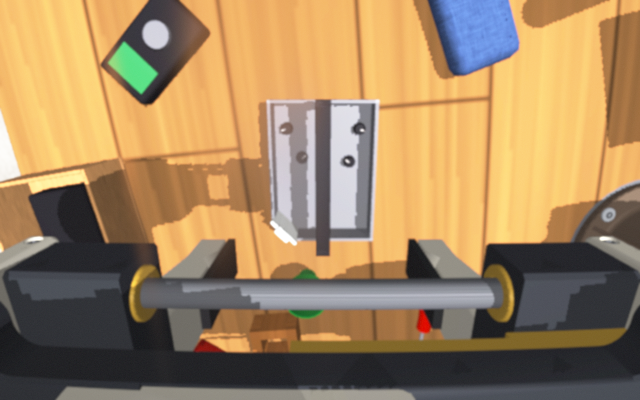

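The wrist view shows the grey tote with its bar at x≈322, the gate corner at (284,232), and two knobs on each side of the bar. I'll grasp it, lift, and tilt about the bar while still clear of everything.

Run:
```python
from h import *
y=-5.2;B=np.array([.5,-.180,0]);up=np.array([0,0,1.]);D=down(y,1)
robot.goto(B+.12*up,D);robot.servo_line(B+.061*up,speed=.1);f0=robot.read_force()
robot.move_gripper(0.0);print('w',robot.read_grip_width()*88,robot.read_force().round(2))
robot.servo_line(B+.12*up,speed=.06);robot.dwell(.2)
print('lift',(robot.read_force()-f0).round(2),robot.read_ft_torque().round(3),robot.read_t())
robot.servo_line(B+.26*up,speed=.12)
Z=Ro.from_euler('z',y,degrees=True).as_matrix()
for a in(10,20,30):
    Rl=tilt(y,a)@Z.T@D; bar=B+(.279+.02*a/10)*up
    robot.servo_line(bar+Rl[:,2]*.019,Rl,speed=.025)
robot.dwell(.5)
print((robot.read_force()-f0).round(2),robot.read_ft_torque().round(3),robot.read_position().round(3),robot.read_t(),robot.read_grip_width()*88)
W=T_wc('wrist');im,d=robot.grab_frame('wrist');save('w5',im);np.savez('w5',im=im,d=d,W=W)
```

```text
w 17.400707941728506 [-0.66 -0.07  0.19]
lift [-1.57  0.65 -4.5 ] [ 0.142 -0.094 -0.028] 19.4833
[-0.71  0.55 -4.2 ] [ 1.677 -1.905  0.025] [ 0.493 -0.186  0.323] 24.2833 18.140636902944333
```

View pics/w5.png

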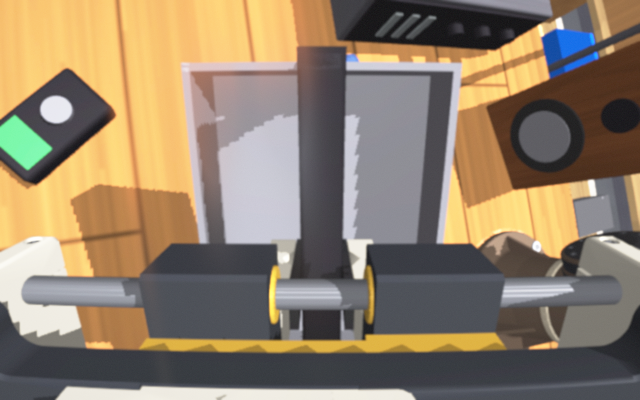

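The knobs have left the far half, so they have slid toward the gate. I'll check slip by fitting the floor plane, and the bar against the tool axes, then look with the top and scene cameras.

```bash
cat >> h.py <<'E'
def fitplane(q):
    for _ in range(3):
        c=q.mean(0);n=np.linalg.svd(q-c,full_matrices=False)[2][2];r=(q-c)@n;q=q[abs(r)<max(2*r.std(),.001)]
    return c,n*np.sign(n[2]),len(q)
def floor_normal(n=None):
    W=T_wc('wrist');im,d=robot.grab_frame('wrist');P=cloud('wrist',d,W)
    q=np.r_[P[85:235,235:295].reshape(-1,3),P[85:235,355:425].reshape(-1,3)]
    return fitplane(q[~np.isnan(q[:,0])])
E
python3 - <<'E'
from h import *
c,n,k=floor_normal();e=tilt(-5.2,30)
print('n',n.round(4),'exp',e[:,2].round(4),k,'tilt',np.degrees(np.arccos(n[2])),'slip deg',np.degrees(np.arccos(n@e[:,2])),'in tote frame',(e.T@n).round(3))
R=robot.read_tcp_rot();tcp=robot.read_position();print('floor dist below grasp pt',((tcp-R[:,2]*.019)-c)@n,'(76 nominal)')
ims=[]
for nm in('scene','top'):
    im,d=robot.grab_frame(nm);np.savez(nm+'2',im=im,d=d);ims.append(im)
save('st2',np.hstack([cv2.resize(ims[0][80:300,180:440],None,fx=1.5,fy=1.5),cv2.resize(ims[1][110:330,300:560],None,fx=1.5,fy=1.5)]))
E
```

```text
n [0.3833 0.317  0.8675] exp [0.3841 0.3201 0.866 ] 17655 tilt 29.827883984259092 slip deg 0.19956391245209884 in tote frame [-0.001 -0.003  1.   ]
floor dist below grasp pt 0.07556791871244238 (76 nominal)
```

View pics/st2.png

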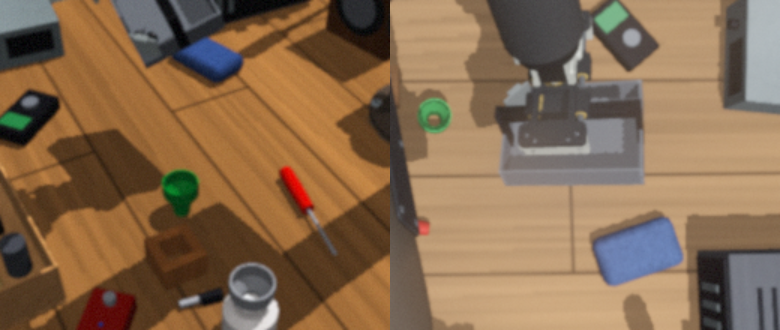

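No slip (0.2°), and the funnel still stands in the jar. I'll carry the tote over and descend.

Run:
```python
from h import *
y=-5.2;D=down(y,1);Z=Ro.from_euler('z',y,degrees=True).as_matrix();Rt=tilt(y,30);Rl=Rt@Z.T@D
tip=np.array([.562,.2467,.149]);bar=tip-Rt@[.068,.093,-.076];g=bar+Rl[:,2]*.019;up=np.array([0,0,1.])
robot.servo_line(g+.065*up,Rl,speed=.1);robot.servo_line(g,Rl,speed=.04);robot.dwell(.5)
print(robot.read_position().round(4),g.round(4),robot.read_force().round(2),robot.read_t())
c,n,k=floor_normal();print('slip deg',np.degrees(np.arccos(n@Rt[:,2])),k)
for nm in('scene','top'):
    im,d=robot.grab_frame(nm);np.savez(nm+'3',im=im,d=d)
    if nm=='scene': save('s3',cv2.resize(im[180:360,220:460],None,fx=3.3,fy=3.3,interpolation=cv2.INTER_CUBIC))
```

```text
[0.5195 0.1883 0.2553] [0.5195 0.1883 0.2553] [ 0.03  0.37 -4.02] 30.6583
slip deg 0.22055890027813252 17536
```

View pics/s3.png

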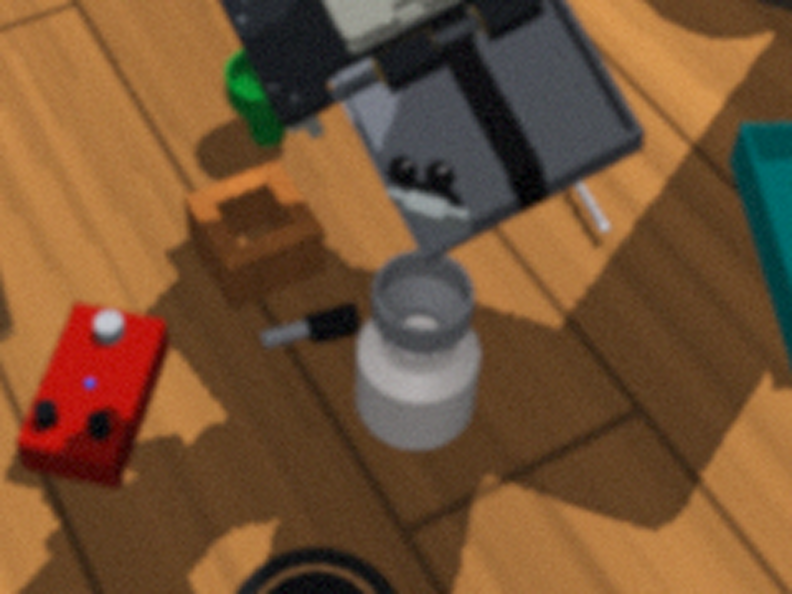

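The chute tip is just above the funnel mouth, at (432,252). At least two knobs are at the gate, near (405,170) and (440,178). I'll rectify the tote floor from depth to count all four and check the tip and funnel numerically.

Run:
```python
from h import *
y=-5.2;Rt=tilt(y,30);tip=np.array([.562,.2467,.149])
z=np.load('scene3.npz');P=cloud('scene',z['d']);im=z['im'].astype(int)
for nm,PP in(('scene',P),('top',cloud('top',np.load('top3.npz')['d']))):
    L=(PP-tip)@Rt+[.068,.093,.004]
    k=(L[...,2]>.009)&(L[...,2]<.024)&(abs(L[...,0])<.064)&(abs(L[...,1])<.089)&(L[...,:2].sum(-1)<.124)
    if nm=='scene':k&=im.sum(-1)<330
    n,lab,st,ce=cv2.connectedComponentsWithStats(k.astype(np.uint8))
    print(nm)
    for i in range(1,n):
        if st[i,4]>3: q=L[lab==i];m=np.median(q,0);print(st[i,4],ce[i].round(0),m.round(3),'to gate',np.linalg.norm(m-[.051,.076,.004]).round(3))
    ch=(L[...,:2].sum(-1)>.134)&(abs(L[...,2]-.006)<.012)&(L[...,0]<.08)&(L[...,1]<.105)
    q=PP[ch]
    if len(q): i=np.argmin(q[:,2]);print('chute',ch.sum(),'lowest',q[i].round(4),'local max xy',L[ch][:,:2].max(0).round(4))
    m=(np.hypot(PP[...,0]-.562,PP[...,1]-.2467)<.04)&(PP[...,2]>.105)&(PP[...,2]<.127);q=PP[m]
    if len(q)>5:print('funnel rim',len(q),cv2.minEnclosingCircle(q[:,:2].astype(np.float32)),np.percentile(q[:,2],95))
a=z['im'][185:260,300:420];save('s3b',cv2.resize(a,None,fx=6.5,fy=6.5,interpolation=cv2.INTER_CUBIC))
```

```text
scene
164 [349. 234.] [0.046 0.055 0.018] to gate 0.026
chute 154 lowest [0.5608 0.2476 0.1455] local max xy [0.07   0.0958]
funnel rim 349 ((0.5632750391960144, 0.24903875589370728), 0.030847422778606415) 0.12125527989888744
top
6 [212. 210.] [-0.041  0.089  0.017] to gate 0.093
```

View pics/s3b.png

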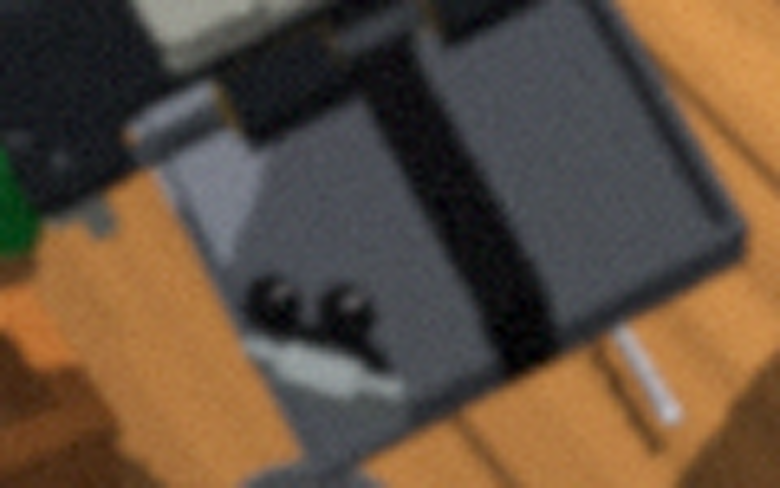

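Two knobs are visible against two more dark bodies just behind the gate, and no loose ones show elsewhere. I'll map which parts of the tote floor are seen bare from the scene or wrist view, to rule out a knob hidden elsewhere.

Run:
```python
from h import *
y=-5.2;Rt=tilt(y,30);tip=np.array([.562,.2467,.149])
M=np.zeros((20,15),int)
W=T_wc('wrist');im,d=robot.grab_frame('wrist')
for PP in(cloud('scene',np.load('scene3.npz')['d']),cloud('wrist',d,W),cloud('top',np.load('top3.npz')['d'])):
    L=((PP-tip)@Rt+[.068,.093,.004]).reshape(-1,3);L=L[~np.isnan(L[:,0])]
    for lo,hi,v in((-.004,.0075,1),(.010,.024,2)):
        q=L[(L[:,2]>lo)&(L[:,2]<hi)&(abs(L[:,0])<.068)&(abs(L[:,1])<.093)]
        i=((.095-q[:,1])//.0095).astype(int).clip(0,19);j=((q[:,0]+.07)//.00934).astype(int).clip(0,14)
        H=np.zeros_like(M);np.add.at(H,(i,j),1);M[H>=3]|=v
print('cols x -70..70, rows y +95..-95; .=floor k=raised ?=unseen')
for r in M: print(''.join('?.k*'[v] for v in r))
print(robot.read_t(),robot.read_qvel().round(3))
```

```text
cols x -70..70, rows y +95..-95; .=floor k=raised ?=unseen
??****??k*?k***
*.....??...*k**
*.....??...*kk*
*.....?....*kk?
*..........k*k.
*............kk
*............**
..............*
*.............*
*.............*
*.............*
*.............*
*.............*
*.............*
*.............*
*.............*
*.............*
*.....?.......*
*.....???.....*
******??k******
30.8583 [ 0.01   0.03  -0.002  0.051 -0.038  0.014]
```

All floor away from the gate is bare, apart from the shadow of the handle post. Every raised body lies within about 40 mm of the gate's foot, and the arm is still, so I'm handing in.

```bash
python3 -c "
from rig import robot
robot.job_done();print(robot.read_t(),robot.read_grip_width()*88,robot.read_force())"
```

```text
the job is handed in; nothing more can be done
the job is handed in; nothing more can be done
```

I set the funnel home in the jar and let go. I then lifted the grey tote by its bar, tilted it 30° with the gate corner lowest, and handed in at about 31 s still holding it over the funnel. I can't see the verdict.

- **Funnel:** after I let go, its rim was level at z = 0.121 m and within 1 mm of the jar's axis. A later look with the tote in place put the rim within about 3 mm of the same spot, which is roughly the scene camera's own offset.
- **Tote:** when last measured, it had turned about 0.2° in the grip. The force on the tool was just the tote's weight, about 4 N, and the joints were at rest. The chute tip is on the funnel's axis within about 2 mm. Its lowest point is about 24 mm above the mouth.
- **Knobs:** only two are plainly visible, because the gate hides part of the cluster. I took the other two to be there because nearly all the rest of the floor was seen bare. The only unseen spots are small patches around the handle posts. Everything raised lies within about 40 mm of the gate's foot.
- **Not checked:** I didn't measure the bystanders again, but no unexpected contact force showed and those visible in the last pictures looked undisturbed. A final reading after hand-in was refused.

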